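# Unlock the lockable box with dial and key, and hold the key turned

## Robot

A 6-joint arm with a two-finger parallel gripper is mounted at the origin on a cart in front of the work surface, level with it; the furniture and walls round the work are solid. World frame = base frame: x ahead of the robot, y to its left, z up, the work surface at z = 0. Lengths are in m, angles in rad, forces in N, time in s.
With the tool pointing down it reaches from about 0.3 to 0.825 m from the base axis. Payload 5.4 kg.
Tool frame: the origin (TCP) lies at the very end of the fingers, on their centre line; the grasp point (between the pads) lies 19 mm behind it; z points along the fingers, y is the line along which they close (so a half turn about z gives the same grasp; the last joint's range is limited). The gripper opens to 92 mm and grips with 3 to 60 N. Pads are 20 mm wide; open, the fingers measure 128 mm over their backs; the gripper's body (75 mm by 189 mm) begins 69 mm behind the grasp point.
Start: joints at [0.969, 0.158, 1.597, -0, 1.386, -0.21], TCP at [0.22, 0.531, 0.215] pointing down, gripper open.
Joint ranges: [-2.91, 2.91], [-0.94, 2.29], [0.18, 2.7], [-1.29, 4.43], [0.17, 2.64], [-3, 3]. Speed limits (rad/s): [2.57, 2.57, 3.14, 3.14, 3.14, 3.14].

## Interface

Orientations are given as a rotation vector (axis times angle).
In Python, from workcell import bot gives the robot as it stands. Calls block until the motion is done:
- bot.goto(position, orientation): joint-space move of the TCP to a pose.
- bot.line_to(position, rot=None, max_speed=0.15): straight line of the TCP; rot=None keeps the orientation; max_speed is the mean speed in m/s.
- bot.set_joints(angles): joint-space move.
- bot.set_gripper(opening, newtons=None): opening from 0.0 (shut) to 1.0 (fully open); newtons is the grip in N (None keeps the last); returns when the fingers have stopped.
- bot.hold(seconds).
- bot.inverse_kinematics(position, orientation): joint angles nearest the present ones, or None.
- bot.read_camera(name): name is "side" or "top"; returns a dict with "pixels" (400x640x3 uint8, blue, green, red), "fx", "fy", "cx", "cy" (pixels), "R" (3x3) and "t" (3): a world point X has camera coordinates R X + t. Camera axes: x right, y down, z forward; pixel columns grow to the right and rows downward; lengths in m; the calibration is good to about 2 mm. A picture is of the moment at which its call begins. There is no depth.
A pose or a line that the arm cannot do raises bot.MotionError and nothing moves.
- bot.job_done(): hands the job in; it is judged then, once.
Readings, each from a call of its own:
- bot.current_clock(): time.
- bot.current_joints(): joint angles.
- bot.current_joint_vel(): joint speeds.
- bot.current_effort(): joint torques, N m.
- bot.current_ee_pos(): TCP position.
- bot.current_tool_rot(): TCP orientation.
- bot.current_contact_force(): force on the tool from outside, world axes, zero at the start.
- bot.current_ft_torque(): the same for the moment, N m.
- bot.current_opening(): opening from 0.0 (shut) to 1.0 (fully open).
- bot.current_grip_force(): force on a finger pad.
Only numpy, scipy, OpenCV 4.12 (cv2) and the standard library are available. Lean on these libraries where they do the work, as an engineer would, in place of code of your own. Each camera call takes 0.05 s, during which the arm holds its last target. There are 200 camera calls.

## Task

Unlock the grey steel box for me: first turn the dial on its lid until its pointer is on the index bar, then take the round-headed key out of the wooden key stand, push it fully home into the key cylinder on the lid (two sticky pins inside may need a firm push and a little wiggle) and turn it a quarter turn clockwise, to the stop. The bolt springs back when the key is let go, so finish while still holding the key turned, so that I can lift the lid. Leave the dial at its mark, and leave the square-headed key and the tin, lemon and salt shaker alone.

Things in the scene. Friction and masses are not known exactly. Their poses are not given: they have to be found in the camera images.
- lockbox: Grey steel box fixed to the worktop, 122 (x) x 182 (y) x 80 mm tall, turned a little, left or right of the robot (the key stand is on the other side). Origin: centre of its underside; z up, its front with the bail handle faces -x. On the flat lid, 80 mm above the origin, are the dial at x, y = (0, +45 mm) and the key cylinder at (0, -45 mm).
- dial_grip (a point): On the dial's upright axis, 100 mm above the worktop, in its grip bar; turns with the dial: x = the pointer's direction, z up. The black dial is a disc 54 mm across, its top 90 mm above the worktop; on it stands the bar, 10 mm thick, about 45 mm long along the pointer, 90 to 110 mm above the worktop. The bar's pointed end, with a white line, is the pointer.
- dial (a joint): Dial angle, rad. 0 = pointer exactly at the index bar; grows clockwise seen from above. Starts at -1.35 to -0.6 (anticlockwise of the bar): turn it clockwise. Free from -2.6 to 2.6, light friction (0.04 N m), stays where left. Set means within 0.14 of 0.
- index_bar (a point): Middle of the index bar: the one thick raised white bar (14 x 4 mm) on the dark dial plate, 35 mm from the dial's axis toward +x of the lockbox (the side away from its bail handle). The other marks, 30 degrees apart, are thin ticks.
- keyway (a point): Centre of the slot's mouth in the round brass plug of the key cylinder, 84 mm above the worktop, flush with the steel ring (42 mm across) round it. Turns with the plug: slot length along x, thickness along y, z up. Slot 14.5 x 7.5 mm, flared to 17 x 10 mm in the top 3 mm, 40 mm deep.
- pins (a point): Upper of two sticky spring pins in the slot, 13 mm below the mouth; the other is 25 mm below it. Both reach in from the slot's +x end. The key's round tip pushes each aside with a straight push of 8 to 20 N, or under 14 N with small wiggles (0.07 rad of yaw); they press the blade toward the other end, up to 1.3 mm off centre.
- plug (a joint): Turn of the plug, rad. 0 = rest, slot along the lockbox's x; grows clockwise seen from above to a hard stop at 1.57. A spring (0.06 N m per rad) turns it back when the key is let go. Fully turned: above 1.38. The key has 0.2 to 0.3 rad of play in the slot: the hand turns up to 1.85 for a full turn.
- box_key: The key to use, with the round head. Origin: tip of its blade; z along the blade toward the head (up), blade width along x, thickness along y. Blade 12 x 5 mm, z 0 to 36 mm, round tip. Collar 22 x 12 mm, z 36 to 41 mm: it stops on the plug's face when fully home, tip 36 mm below the keyway point. About 40 g. Fits either way round (turned by 180 degrees).
- key_head (a point): Centre of the round key's head, 57 mm above the blade's tip; axes as the key's. The head is a black upright disc 36 mm across, 10 mm thick along y, its top 75 mm above the blade's tip. At the start the key stands upright in the stand, tip 9 mm and head centre 66 mm above the worktop, collar on the stand.
- other_key: The other key, to be left in the stand: the same, but with a square-cornered head 26 mm wide and 36 mm tall.
- key_stand: Wooden block fixed to the worktop, 56 (x) x 130 (y) x 45 mm tall. Origin: centre of its underside. Two upright slots in its top at x, y = (0, +35 mm) and (0, -35 mm), 14.5 x 7.5 mm, length along its x, 40 mm deep, hold one key each; which key is where varies.
- tin: Bystander: red food tin, 75 mm across, 58 mm tall, origin at its underside's centre; between the box and the stand.
- lemon: Bystander: a lemon, 72 x 55 x 56 mm, far left.
- shaker: Bystander: salt shaker, 44 mm across, 90 mm tall, origin at its underside's centre; far right.

How it is judged:
By the outcome, as a careful person would: the job done as asked, in the order asked, and still so for the second after the job is handed in, while the arm keeps its last pose, push and grip.
It also fails if it takes over 72 s, if anything falls off the work surface, if the arm or the gripper's body presses on something with over 40 N, if the wrist force passes 120 N, or if a joint passes its speed limit or range.

## Working session

There is one attempt and no reset: what is moved stays moved. The work goes in short steps, each a Python script; the robot and the scene stay as the last script left them, time stands still between calls to the robot, and variables do not carry over. Pictures are saved under pics/ and viewed, at most 10 in all, crops included, and the job is handed in when it is done.

```bash
mkdir -p pics; ls; python3 - <<'E'
from workcell import bot
import cv2,numpy as np
for n in ("top","side"):
    c=bot.read_camera(n); cv2.imwrite(f"pics/{n}0.png",c["pixels"])
    R=np.array(c["R"]);t=np.array(c["t"]);print(n,c["fx"],c["fy"],c["cx"],c["cy"],R.round(4).tolist(),t, -R.T@t)
print(bot.current_clock(),bot.current_tool_rot())
E
```

```text
pics
top 420.9684421636589 420.9684421636589 312.3867214235321 201.3034344964338 [[0.3123, -0.95, 0.0033], [-0.906, -0.2989, -0.2996], [0.2856, 0.0906, -0.9541]] [-0.14433344  0.49154477  1.77958257] [-0.01773869 -0.15139367  1.84556978]
side 480.65106135529254 480.65106135529254 321.7976990429438 197.2168966832782 [[-0.9797, -0.2002, -0.0053], [-0.1165, 0.5913, -0.798], [0.1629, -0.7812, -0.6026]] [0.52270015 0.14966631 1.73460758] [0.24694962 1.37128551 1.16750625]
0.1 [-6.11394042e-01 -3.08088388e+00  2.37555517e-03]
```

View pics/top0.png

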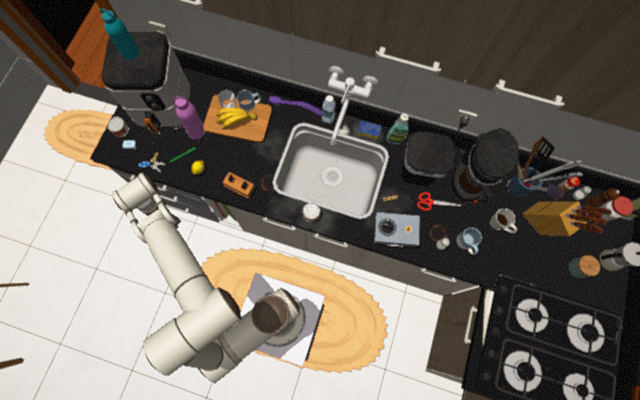

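View pics/side0.png

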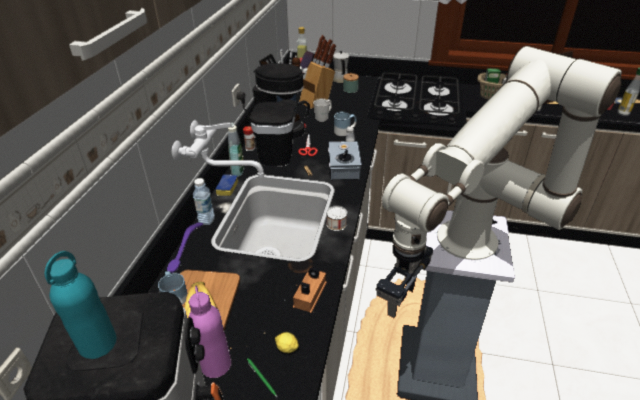

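The top view shows the box near (397,229), the dial near (388,227), the cylinder near (408,229) and the stand near (238,184). In the side view the box is near (344,159) and the stand near (310,290). I'll zoom in on these.

```bash
python3 - <<'E'
import cv2,numpy as np
t=cv2.imread("pics/top0.png");s=cv2.imread("pics/side0.png")
def c(im,x,y,w,h,k): return cv2.resize(im[y:y+h,x:x+w],None,fx=k,fy=k,interpolation=cv2.INTER_CUBIC)
def lab(im,x0,y0,k,st=10):
    for x in range(x0-x0%st+st,x0+im.shape[1]//k,st):
        cv2.putText(im,str(x),((x-x0)*k,8),0,.3,(0,255,255),1);cv2.line(im,((x-x0)*k+k//2,10),((x-x0)*k+k//2,16),(0,255,255),1)
    for y in range(y0-y0%st+st,y0+im.shape[0]//k,st):
        cv2.putText(im,str(y),(0,(y-y0)*k+k//2+3),0,.3,(0,255,255),1)
    return im
a=lab(c(t,370,205,57,42,7),370,205,7); b=lab(c(t,215,165,57,42,7),215,165,7)
d=lab(c(s,320,135,57,42,7),320,135,7); e=lab(c(s,283,262,57,56,7)[:294],283,262,7)
cv2.imwrite("pics/z1.png",np.vstack([np.hstack([a,b]),np.hstack([d,e])]))
E
```

```text
(no output)
```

View pics/z1.png

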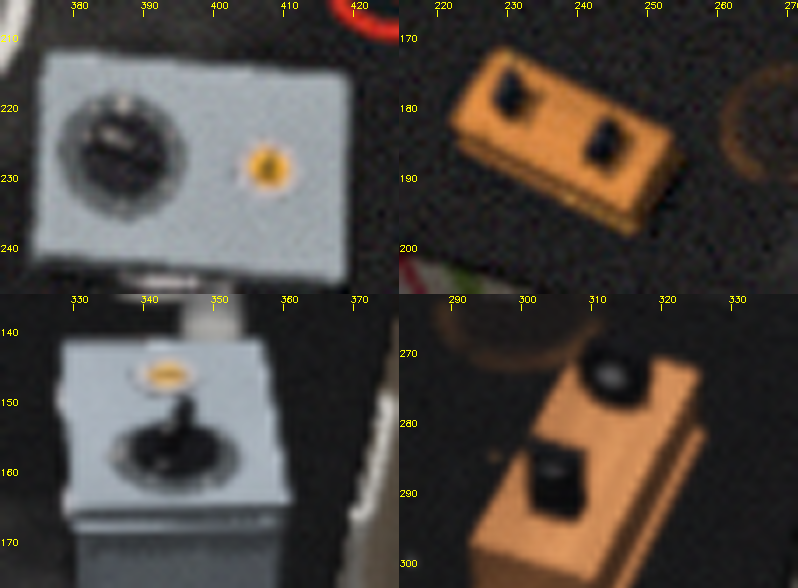

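The side crop shows the round head at (312,273) and the square head at (304,289), so the round key is in the far slot on the low-y side, which is the right-hand one in the top view. Next I'll rectify averaged images onto the known height planes.

```bash
cat > h.py <<'E'
from workcell import bot
import cv2,numpy as np
S=2000. # px/m
def grab(n,k=10):
    c=None;acc=0
    for _ in range(k): c=bot.read_camera(n); acc=acc+c["pixels"].astype(float)
    c["pixels"]=np.uint8(np.round(acc/k)); return c
def rect(c,z,x0,y0,w,h):
    """top-down image of plane z: col = (y0-y)*S, row=(x0-x)*S (x up, y left); x0,y0 = upper-left"""
    K=np.array([[c["fx"],0,c["cx"]],[0,c["fy"],c["cy"]],[0,0,1]]);R=np.array(c["R"]);t=np.array(c["t"])
    A=np.c_[R[:,0],R[:,1],R[:,2]*z+t]          # (x,y,1)->cam
    B=np.array([[0,-1/S,x0],[-1/S,0,y0],[0,0,1]]) # (col,row,1)->(x,y,1)
    return cv2.warpPerspective(c["pixels"],K@A@B,(int(w*S),int(h*S)),flags=cv2.INTER_CUBIC|cv2.WARP_INVERSE_MAP)
def w2(p,x0,y0): return np.array([x0-p[1]/S,y0-p[0]/S])
def pix(c,X):
    q=np.array(c["R"])@X+np.array(c["t"]); return c["fx"]*q[0]/q[2]+c["cx"],c["fy"]*q[1]/q[2]+c["cy"]
def ray(c,u,v,z):
    R=np.array(c["R"]);d=R.T@np.array([(u-c["cx"])/c["fx"],(v-c["cy"])/c["fy"],1]);o=-R.T@np.array(c["t"]);return (o+d*(z-o[2])/d[2])[:2]
E
python3 - <<'E'
from h import *
import pickle
C={n:grab(n) for n in("top","side")}; pickle.dump(C,open("c.pkl","wb"))
T=C["top"];b=ray(T,397,229,.08);s=ray(T,238,184,.045);print("approx box",b,"stand",s)
W=.2;rows=[]
for n,c in C.items():
    x0,y0=b[0]+.1,b[1]+.12; im=rect(c,.08,x0,y0,.24,.2); hsv=cv2.cvtColor(im,cv2.COLOR_BGR2HSV)
    m=((hsv[...,2]>100)&(hsv[...,1]<90)).astype(np.uint8)
    m=cv2.morphologyEx(m,cv2.MORPH_OPEN,np.ones((15,15)))
    cs,_=cv2.findContours(m,0,2);cn=cv2.convexHull(max(cs,key=cv2.contourArea));r=cv2.minAreaRect(cn);print(n,"lid",w2(r[0],x0,y0),np.array(r[1])/S,r[2])
    cv2.polylines(im,[np.int32(cv2.boxPoints(r))],1,(0,255,0),1)
    i2=rect(c,.084,x0,y0,.24,.2);h2=cv2.cvtColor(i2,cv2.COLOR_BGR2HSV)
    mm=((h2[...,1]>110)&(h2[...,2]>120)&(h2[...,0]<35)&(h2[...,0]>12)).astype(np.uint8)
    k,l,st,ce=cv2.connectedComponentsWithStats(mm);i=1+np.argmax(st[1:,4]);print(n,"plug",w2(ce[i],x0,y0),st[i])
    cv2.circle(im,tuple(np.int32(ce[i])),3,(0,0,255),1)
    x1,y1=s[0]+.1,s[1]+.1; j=rect(c,.045,x1,y1,.2,.2);h3=cv2.cvtColor(j,cv2.COLOR_BGR2HSV)
    m=((h3[...,1]>100)&(h3[...,2]>(150 if n=="top" else 140))&(h3[...,0]<25)).astype(np.uint8);m=cv2.morphologyEx(m,cv2.MORPH_OPEN,np.ones((9,9)))
    cs,_=cv2.findContours(m,0,2);r=cv2.minAreaRect(max(cs,key=cv2.contourArea));print(n,"stand",w2(r[0],x1,y1),np.array(r[1])/S,r[2])
    cv2.polylines(j,[np.int32(cv2.boxPoints(r))],1,(0,255,0),1)
    rows.append(np.hstack([im,j])[:300*2])
o=np.vstack(rows);print(o.shape);cv2.imwrite("pics/r1.png",cv2.resize(o,(660,600)))
E
```

```text
approx box [ 0.50609608 -0.36916068] stand [0.4936125  0.36590782]
top lid [ 0.51051827 -0.36718365] [0.13313631 0.19215657] 77.1357650756836
top plug [ 0.52172116 -0.41268351] [ 304  147   47   45 1599]
top stand [0.49710251 0.36915326] [0.13171564 0.05782786] 9.117862701416016
side lid [ 0.51548539 -0.37626   ] [0.13523271 0.22209105] 77.1180191040039
side plug [ 0.52163428 -0.41376901] [313 153  35  33 877]
side stand [0.49737601 0.3677389 ] [0.13209459 0.05811504] 9.462322235107422
(800, 880, 3)
```

View pics/r1.png

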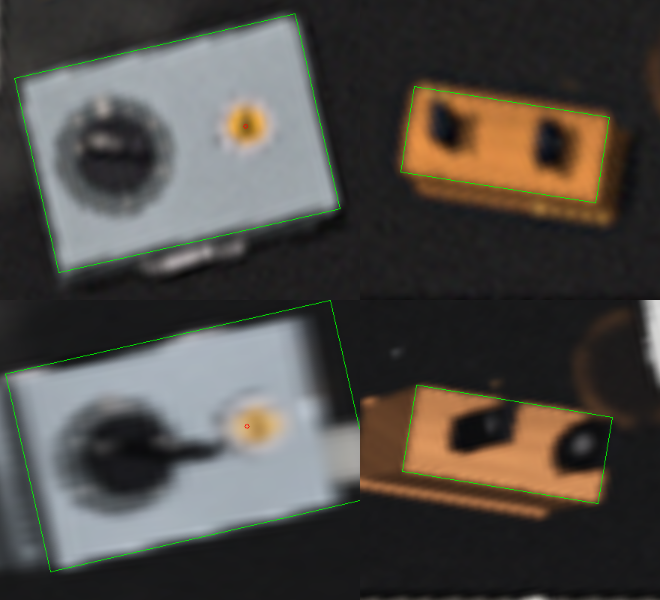

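The two views agree:
- **Box:** yaw about +0.2246, plug about (0.5215,-0.413).
- **Stand:** centre about (0.4972,0.3685), yaw about -0.162, with the round key in the -y slot.

Now I need the dial's pointer angle.

```bash
python3 - <<'E'
from h import *
import pickle,h
C=pickle.load(open("c.pkl","rb")); h.S=5000.
cx,cy=.501,-.3245; o=[]
for n,c in C.items():
    im=rect(c,.108,cx+.04,cy+.04,.08,.08)
    g=cv2.cvtColor(im,cv2.COLOR_BGR2GRAY);
    im=np.clip(im.astype(float)*1.8,0,255).astype(np.uint8)
    cv2.circle(im,(200,200),112,(0,255,0),1)
    p=.2246
    for a,col in((0,(0,255,0)),(-.6,(255,128,0)),(-1.35,(0,0,255))):
        yaw=p-a; d=np.array([np.cos(yaw),np.sin(yaw)]);q=(200-d[1]*130,200-d[0]*130);cv2.line(im,(int(200-d[1]*112),int(200-d[0]*112)),(int(q[0]),int(q[1])),col,2)
    o.append(im)
cv2.imwrite("pics/d1.png",np.hstack(o))
E
```

```text
(no output)
```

View pics/d1.png

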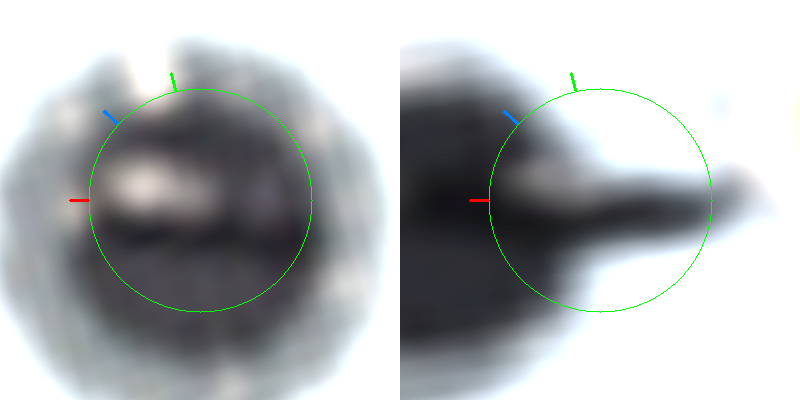

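The bar lies nearly along world y with its white end at +y, which gives a pointer yaw of about 1.47 and a dial angle of about -1.25. I'll do the dial now. Once the pads grip it, the bar follows the tool yaw.

```bash
cat >> h.py <<'E'
from scipy.spatial.transform import Rotation as Ro
PSI=.2246
def rv(th): # tool down, tool x at yaw th
    x=np.array([np.cos(th),np.sin(th),0]);z=np.array([0,0,-1.]);return Ro.from_matrix(np.c_[x,np.cross(z,x),z]).as_rotvec()
def yaw():
    x=Ro.from_rotvec(bot.current_tool_rot()).as_matrix()[:,0];return np.arctan2(x[1],x[0])
def turn(dth,n=1): # pure tool yaw, + = anticlockwise from above
    q=np.array(bot.current_joints());
    for i in range(n): q[5]-=dth/n; bot.set_joints(q)
def st(s=""): print(s,"t%.1f"%bot.current_clock(),"p",np.round(bot.current_ee_pos(),4),"yaw %.3f"%yaw(),"F",np.round(bot.current_contact_force(),1),"M",np.round(bot.current_ft_torque(),2),"op %.3f"%bot.current_opening(),"g %.1f"%bot.current_grip_force())
E
python3 - <<'E'
from h import *
d=[.501,-.3243]
bot.set_gripper(.45,15)
bot.goto([*d,.2],rv(1.47)); st("above")
bot.line_to([*d,.094]); st("down")
bot.set_gripper(0,20); st("grip")
turn(PSI-1.47,3); st("turned")
E
```

```text
above t5.1 p [ 0.5014 -0.3237  0.2   ] yaw 1.471 F [-0.2  0.5  0.5] M [-0.09  0.09  0.  ] op 0.449 g 0.0
down t6.0 p [ 0.5017 -0.3248  0.0951] yaw 1.470 F [ 0.3 -0.6 -0.7] M [-0.11  0.12  0.03] op 0.452 g 0.0
grip t6.5 p [ 0.5024 -0.3244  0.0945] yaw 1.470 F [ 5.  -0.  -0.9] M [-0.04 -0.79 -0.05] op 0.105 g 20.0
turned t8.0 p [ 0.5044 -0.3262  0.0946] yaw 0.227 F [10.  -5.8 -8.7] M [-1.13 -1.45  0.  ] op 0.108 g 20.0
```

The dial is turned. The contact shift puts its axis at about (0.5022,-0.3267), so the plug should be near (0.522,-0.414). I'll release it and pick up the key.

```bash
python3 - <<'E'
from h import *
p=bot.current_ee_pos(); bot.line_to([.5042,-.3262,.0946],rv(PSI)); st("relax")
bot.set_gripper(.4); bot.line_to([.5042,-.3262,.22],max_speed=.2)
k=[.4916,.3340]; th=np.pi-.162
bot.goto([*k,.2],rv(th)); bot.hold(.3); st("above key")
cv2.imwrite("pics/dial2.png",cv2.resize(rect(bot.read_camera("top"),.108,.5422,-.2867,.08,.08),None,fx=2.5,fy=2.5,interpolation=cv2.INTER_CUBIC))
bot.line_to([*k,.054]); bot.hold(.2); st("down")
bot.set_gripper(0,50); bot.hold(.2); st("grip")
E
```

```text
relax t8.2 p [ 0.5045 -0.3263  0.0945] yaw 0.226 F [ 3.7 -0.7 -1.9] M [-0.15 -0.52 -0.  ] op 0.108 g 20.0
above key t12.2 p [0.4918 0.3337 0.2   ] yaw 2.979 F [ 0.5 -0.   0.1] M [ 0.07 -0.04  0.01] op 0.401 g 0.0
down t13.6 p [0.4922 0.3343 0.055 ] yaw 2.980 F [-1.3  0.7 -0. ] M [ 0.03  0.01 -0.06] op 0.399 g 0.0
grip t14.3 p [0.4916 0.334  0.054 ] yaw 2.980 F [-1.  -0.3  0.6] M [-0.07  0.04  0.02] op 0.103 g 50.0
```

View pics/dial2.png

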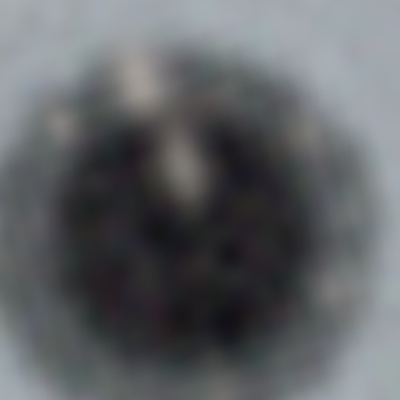

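The picture shows the white pointer line at (185,170). The index bar is at (138,82), or about (152,42) once I correct for its lower height. That puts the bar at a yaw of about 0.25, so the dial is set. The key is gripped 9.5 mm wide. Next I'll lift it and carry it above the lock.

```bash
python3 - <<'E'
from h import *
k=[.4916,.3340]
bot.line_to([*k,.13],max_speed=.1); bot.line_to([*k,.24],max_speed=.2); st("lifted")
bot.goto([.522,-.414,.24],rv(np.pi+PSI)); bot.line_to([.522,-.414,.142]); bot.hold(.4); st("above")
for n in("top","side"):
    c=bot.read_camera(n);u,v=pix(c,np.array([.522,-.414,.1])); u,v=int(u),int(v)
    cv2.imwrite(f"pics/k_{n}.png",c["pixels"][v-25:v+25,u-30:u+30])
a=[cv2.resize(cv2.imread(f"pics/k_{n}.png"),(396,330),interpolation=cv2.INTER_CUBIC) for n in("top","side")]
cv2.imwrite("pics/k.png",np.hstack(a))
E
```

```text
lifted t15.9 p [0.4909 0.3337 0.2383] yaw 2.980 F [-0.6  0.3 -0.9] M [ 0.02  0.02 -0.02] op 0.105 g 50.0
above t19.8 p [ 0.5221 -0.4142  0.1425] yaw -2.917 F [-0.3  0.1  0.2] M [ 0.02  0.01 -0.03] op 0.101 g 50.0
```

View pics/k.png

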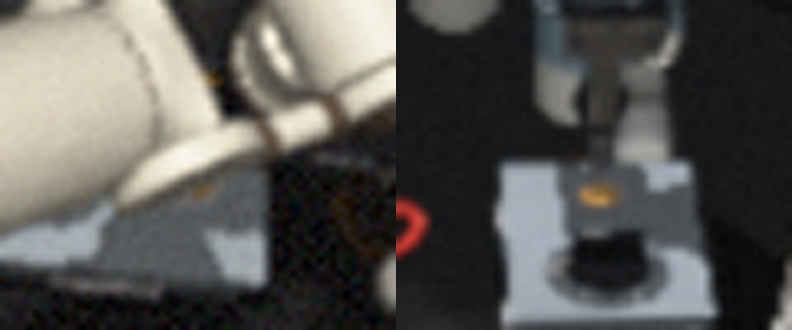

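In the side view the key hangs straight above the brass plug at about (598,195), so I'll start a guarded descent.

```bash
cat >> h.py <<'E'
def down(x,y,z0,z1,lim,th,step=.002):
    z=z0
    while z>z1:
        z-=step; bot.line_to([x,y,z],rv(th),max_speed=.03); F=bot.current_contact_force()
        if abs(F[2])>lim or np.hypot(F[0],F[1])>lim: break
    st("z %.4f"%z); return z
E
python3 - <<'E'
from h import *
z=down(.522,-.414,.142,.118,5,np.pi+PSI)
bot.hold(.2);st()
E
```

```text
z 0.1180 t22.9 p [ 0.5219 -0.4139  0.1178] yaw -2.917 F [ 0.1  0.1 -1.2] M [ 0.07  0.03 -0.03] op 0.105 g 50.0
 t23.1 p [ 0.522  -0.414   0.1181] yaw -2.917 F [-0.1  0.4 -0.4] M [ 0.03  0.   -0.02] op 0.105 g 50.0
```

The tip is about 10 mm into the slot with no force. I'll keep pushing, with small wiggles.

```bash
python3 - <<'E'
from h import *
th=np.pi+PSI; z=.118; s=1
while z>.0905:
    z-=.003; s=-s
    bot.line_to([.522,-.414,z],rv(th+s*.06),max_speed=.04)
    F=bot.current_contact_force(); p=bot.current_ee_pos(); print("%.4f %.4f"%(z,p[2]),np.round(F,1))
    if abs(F[2])>30 or p[2]-z>.008: break
bot.line_to([.522,-.414,z],rv(th),max_speed=.04);bot.hold(.2);st()
E
```

```text
0.1150 0.1168 [-1.3  1.   5. ]
0.1120 0.1130 [-3.7 -1.8  2. ]
0.1090 0.1080 [-3.2 -1.6 -2.8]
0.1060 0.1053 [-3.7 -0.4 -2.1]
0.1030 0.1030 [-4.9 -1.5  0.2]
0.1000 0.0998 [-3.6 -2.1 -1. ]
0.0970 0.0965 [-4.4 -1.7 -1.4]
0.0940 0.0937 [-4.7 -2.5 -2.7]
0.0910 0.0929 [-8.   1.4  8. ]
0.0880 0.0927 [-11.9   3.3  19.9]
 t26.2 p [ 0.5219 -0.415   0.0927] yaw -2.918 F [-11.8   2.7  19.4] M [ 0.79  2.48 -0.03] op 0.104 g 50.0
```

The key is home: it stops at z=0.0927 against the 0.092 expected, past both pins. I'll ease the push and turn clockwise.

```bash
python3 - <<'E'
from h import *
th=np.pi+PSI
bot.line_to([.5215,-.4142,.0903],rv(th),max_speed=.04); st("eased")
for i in range(1,20):
    a=.1*i if i<19 else 1.85
    bot.line_to([.5215,-.4142,.0903],rv(th-a))
    M=bot.current_ft_torque()
    print("%.2f %.3f"%(a,((th-yaw()+.5)%(2*np.pi))-.5),np.round(M,2),np.round(bot.current_contact_force(),1))
    if abs(M[2])>1.2: break
bot.hold(.3); st("end"); print(np.round(bot.current_joints(),2))
E
```

```text
eased t26.4 p [ 0.5217 -0.4149  0.0929] yaw -2.918 F [-6.7  0.9  8.8] M [0.18 1.5  0.01] op 0.102 g 50.0
0.10 0.101 [ 0.27  1.55 -0.03] [-8.1  1.2  9.5]
0.20 0.201 [0.3  1.57 0.01] [-8.4  0.8 10.9]
0.30 0.301 [0.31 1.63 0.01] [-7.8  0.8 10.1]
0.40 0.401 [0.36 1.55 0.02] [-7.6  1.8 11.1]
0.50 0.501 [ 0.51  1.55 -0.  ] [-7.9  2.3 10.8]
0.60 0.601 [ 0.64  1.52 -0.  ] [-7.2  1.9 10.8]
0.70 0.701 [0.67 1.5  0.06] [-6.9  3.1 11.1]
0.80 0.801 [0.84 1.42 0.05] [-7.   3.4 10.9]
0.90 0.901 [0.93 1.23 0.02] [-5.3  4.1 11.4]
1.00 1.001 [0.98 1.24 0.02] [-5.   4.8 11. ]
1.10 1.101 [0.93 1.21 0.06] [-5.1  5.  11. ]
1.20 1.201 [0.95 1.15 0.01] [-5.1  5.1 11.6]
1.30 1.301 [0.99 1.12 0.03] [-5.4  4.8 11. ]
1.40 1.401 [1.   1.1  0.03] [-5.   4.5 10.7]
1.50 1.501 [0.97 1.14 0.1 ] [-4.5  4.9 10.9]
1.60 1.601 [1.   1.06 0.08] [-4.9  4.1 11. ]
1.70 1.701 [1.04 1.06 0.01] [-5.1  4.3 11. ]
1.80 1.801 [1.03 1.07 0.11] [-5.1  5.5 10.7]
1.85 1.850 [0.99 1.04 0.08] [-4.7  4.3 11.3]
end t31.5 p [ 0.5227 -0.4132  0.0929] yaw 1.516 F [-3.7  5.1 11. ] M [0.99 1.08 0.12] op 0.103 g 50.0
[-0.85  0.5   1.42  0.    1.22 -0.8 ]
```

I haven't clearly felt the stop yet, so I'll turn a bit further while watching the torque.

```bash
python3 - <<'E'
from h import *
th=np.pi+PSI
for a in(1.9,1.95,2.0,2.05):
    bot.line_to([.5215,-.4142,.0903],rv(th-a)); bot.hold(.15)
    m=np.mean([bot.current_ft_torque() for _ in range(5)],0)
    print(a,np.round(m,3),np.round(bot.current_contact_force(),1),round(bot.current_clock(),1))
    if m[2]>.5: break
c=bot.read_camera("side");u,v=pix(c,np.array([.52,-.39,.1])); u,v=int(u),int(v)
cv2.imwrite("pics/e.png",cv2.resize(c["pixels"][v-30:v+25,u-35:u+35],None,fx=9,fy=9,interpolation=cv2.INTER_CUBIC))
E
```

```text
1.9 [0.915 1.045 0.251] [-4.4  4.8 10. ] 31.9
1.95 [0.886 1.014 0.496] [-5.   5.  10.6] 32.3
2.0 [0.603 0.861 0.357] [-3.3  3.1  9.4] 32.7
2.05 [0.602 0.84  0.616] [-3.6  4.4  9.7] 33.1
```

View pics/e.png

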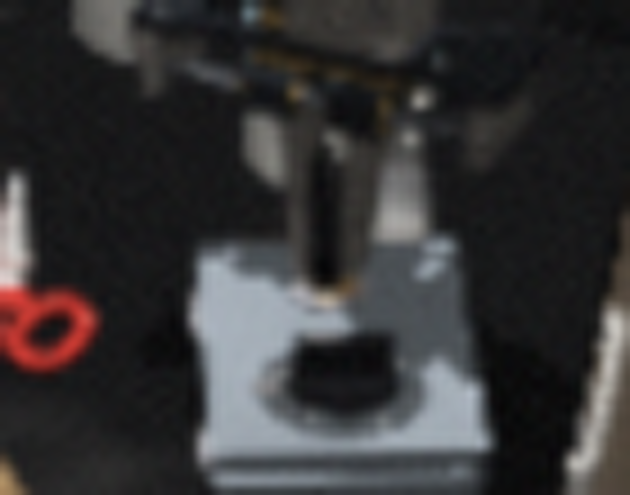

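Torque rose sharply past 1.87 rad, so the plug is on its hard stop. The picture shows the key gripped and down on the plug at (325,290), and the dial bar still along the box's x at (345,370). I'll check that it holds steady and hand in.

```bash
python3 - <<'E'
from h import *
bot.hold(1.0); st("hold")
print(bot.job_done())
E
```

```text
hold t34.1 p [ 0.5229 -0.4137  0.0929] yaw 1.317 F [-3.4  3.8  8.8] M [0.61 0.82 0.63] op 0.106 g 50.1
the job is handed in; nothing more can be done
None
```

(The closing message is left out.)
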